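Gauge the parallels with the fingers and clamp the 16 mm one in the vise

TASK

The three unmarked steel parallels standing in the wooden rack are 13, 16 and 19 mm thick: gauge them where they stand by pinching them across their thickness, and take out the 16 mm one, leaving the other two in their grooves. The jaws need its broad faces, so stand it on edge on the bare worktop, let go, take it again by its two ends and lower it between the open jaws of the small vise, along the jaws and down on the bed. Then slide the moving jaw shut so that the parallel sits between both jaws without a gap; do not drop any of them, and leave the other things on the bench where they lie.

Things in the scene. Friction and masses are not known exactly. Their poses are not given: they have to be found in the camera images.
- rack: fixed wooden rack, 78 deep (x) x 200 long (y) x 34 mm high; origin: centre of its underside. Its front and back cheeks (50 mm apart inside) have three facing pairs of grooves at y = +72, 0, -72 mm, where the parallels stand on its floor (8 mm up), tops level with the cheeks, ends 5 mm inside the grooves. Broad faces are free to pinch from above between the cheeks; ends are covered until lifted out
- parallel_a_mid (a point): centre (half-way up) of one of three steel parallels: a bright bar 60 mm long (x), 26 mm high (z), three small dark holes in each broad face. They differ only in thickness (y): 13, 16 or 19 mm; which is which is not told, pinch to find out. Starts on edge in a groove of the rack, length along the rack's x, able to shift a few mm in the 21.5 mm wide groove. 0.1 to 0.35 kg
- parallel_b_mid (a point): centre (half-way up) of one of three steel parallels: a bright bar 60 mm long (x), 26 mm high (z), three small dark holes in each broad face. They differ only in thickness (y): 13, 16 or 19 mm; which is which is not told, pinch to find out. Starts on edge in a groove of the rack, length along the rack's x, able to shift a few mm in the 21.5 mm wide groove. 0.1 to 0.35 kg
- parallel_c_mid (a point): centre (half-way up) of one of three steel parallels: a bright bar 60 mm long (x), 26 mm high (z), three small dark holes in each broad face. They differ only in thickness (y): 13, 16 or 19 mm; which is which is not told, pinch to find out. Starts on edge in a groove of the rack, length along the rack's x, able to shift a few mm in the 21.5 mm wide groove. 0.1 to 0.35 kg
- vise_seat (a point): point on the bed of a small fixed grey vise, at the foot of the middle of the fixed jaw's face, 16 mm above the worktop; x along the jaw faces, y into the fixed jaw, z up. Jaws rise 24 mm above it, 38 mm wide (x). A seated parallel has its length along x, middle at x = 0, touches the fixed jaw, sticks out 11 mm at each end; its centre is 13 mm above this point
- vise: fixed body of the vise, 125 mm long (y), 38 mm wide; origin: centre of its underside; axes as vise_seat, which lies at x 0, y +41, z +16 mm in it. Moving jaw on the -y side of the fixed one. At y -38 to -52 mm a screw bracket rises to 30 mm above the worktop; behind it (to y -63 mm) a screw with a cross bar 50 mm wide, to 31 mm above the worktop
- vise_jaw (a joint): opening of the moving jaw (m), 0 to 0.030, growing along the vise's -y: the gap between the jaws is this value plus 0.001. It slides easily (under 2 N) and stays where it is left; take it by its two sides from above or push it from behind
- jaw_top (a point): centre of the top of the vise's moving jaw, 40 mm above the worktop: a block 36 mm wide (x), 26 mm long (y), 24 mm high, axes as the vise; its face is 13 mm from this point along +y, its back 13 mm along -y
- dust_brush: flat dust brush with wooden handle, 37x165x10 mm, lying loose on the worktop behind the work; bystander; origin at the centre of its underside
- setting_ring_1: steel setting ring with black knurled rim, 52 mm across, 12 mm high, lying loose at the back end of the strip between rack and vise, which is bare worktop in front of it (x up to 0.60 m); bystander; origin at the centre of its underside
- feeler_gauge: steel feeler gauge pack, 13x93x13 mm, lying loose near the front edge; bystander; origin at the centre of its underside
- pen_2: red and white marker pen, 17x135x16 mm, lying loose behind the vise; bystander; origin at the centre of its underside

How it is judged (in metres and radians):
On the way, in this order (a step that is already met when the one before it is completed fails the run):
1. a parallel is lifted out of the rack (height (world z) of any of parallel_a_mid, parallel_b_mid, parallel_c_mid above 0.06 m), for 0.1 s.
2. it stands on edge on the bare worktop, let go (((contact force between the fingers and parallel_a below 0.05 N and height (world z) of parallel_a_mid between 0.01 and 0.016 m and angle between parallel_a_mid's own z axis and vertical below 0.08 rad and linear speed of parallel_a below 0.02 m/s) or (contact force between the fingers and parallel_b below 0.05 N and height (world z) of parallel_b_mid between 0.01 and 0.016 m and angle between parallel_b_mid's own z axis and vertical below 0.08 rad and linear speed of parallel_b below 0.02 m/s) or (contact force between the fingers and parallel_c below 0.05 N and height (world z) of parallel_c_mid between 0.01 and 0.016 m and angle between parallel_c_mid's own z axis and vertical below 0.08 rad and linear speed of parallel_c below 0.02 m/s))), for 0.2 s.
3. it stands on the vise's bed between the jaws, along them (((x of parallel_a_mid in the frame of vise_seat between -0.008 and 0.008 m and y of parallel_a_mid in the frame of vise_seat between -0.024 and -0.0065 m and z of parallel_a_mid in the frame of vise_seat between 0.011 and 0.0152 m and angle between the x axis of vise_seat and the x axis of parallel_a_mid, either way round below 0.08 rad and angle between parallel_a_mid's own z axis and vertical below 0.08 rad) or (x of parallel_b_mid in the frame of vise_seat between -0.008 and 0.008 m and y of parallel_b_mid in the frame of vise_seat between -0.024 and -0.0065 m and z of parallel_b_mid in the frame of vise_seat between 0.011 and 0.0152 m and angle between the x axis of vise_seat and the x axis of parallel_b_mid, either way round below 0.08 rad and angle between parallel_b_mid's own z axis and vertical below 0.08 rad) or (x of parallel_c_mid in the frame of vise_seat between -0.008 and 0.008 m and y of parallel_c_mid in the frame of vise_seat between -0.024 and -0.0065 m and z of parallel_c_mid in the frame of vise_seat between 0.011 and 0.0152 m and angle between the x axis of vise_seat and the x axis of parallel_c_mid, either way round below 0.08 rad and angle between parallel_c_mid's own z axis and vertical below 0.08 rad))), for 0.2 s.
At the end, for the whole second after the job is handed in: The 16 mm parallel stands on the vise's bed along the jaws (0.08 rad, middle within 8 mm of theirs), against the fixed jaw, and the moving jaw is shut on it (gap 14.8 to 17.2 mm), at rest; the other two parallels are within 20 mm of where they stood in the rack (value of joint vise_jaw between 0.0138 and 0.0162 m and ((x of parallel_a_mid in the frame of vise_seat between -0.008 and 0.008 m and y of parallel_a_mid in the frame of vise_seat between -0.0092 and -0.0068 m and z of parallel_a_mid in the frame of vise_seat between 0.011 and 0.0152 m and angle between the x axis of vise_seat and the x axis of parallel_a_mid, either way round below 0.08 rad and angle between parallel_a_mid's own z axis and vertical below 0.08 rad and linear speed of parallel_a below 0.01 m/s and distance of each of parallel_b_mid, parallel_c_mid from where it was at the start of the episode below 0.02 m) or (x of parallel_b_mid in the frame of vise_seat between -0.008 and 0.008 m and y of parallel_b_mid in the frame of vise_seat between -0.0092 and -0.0068 m and z of parallel_b_mid in the frame of vise_seat between 0.011 and 0.0152 m and angle between the x axis of vise_seat and the x axis of parallel_b_mid, either way round below 0.08 rad and angle between parallel_b_mid's own z axis and vertical below 0.08 rad and linear speed of parallel_b below 0.01 m/s and distance of each of parallel_a_mid, parallel_c_mid from where it was at the start of the episode below 0.02 m) or (x of parallel_c_mid in the frame of vise_seat between -0.008 and 0.008 m and y of parallel_c_mid in the frame of vise_seat between -0.0092 and -0.0068 m and z of parallel_c_mid in the frame of vise_seat between 0.011 and 0.0152 m and angle between the x axis of vise_seat and the x axis of parallel_c_mid, either way round below 0.08 rad and angle between parallel_c_mid's own z axis and vertical below 0.08 rad and linear speed of parallel_c below 0.01 m/s and distance of each of parallel_a_mid, parallel_b_mid from where it was at the start of the episode below 0.02 m))); the robot touches nothing.
It fails at once if two parallels are away from their grooves (over 20 mm from where they stood) (distance of each of parallel_b_mid, parallel_c_mid from where it was at the start of the episode above 0.02 m or distance of each of parallel_a_mid, parallel_c_mid from where it was at the start of the episode above 0.02 m or distance of each of parallel_a_mid, parallel_b_mid from where it was at the start of the episode above 0.02 m).
It fails at once if a parallel is dropped (falls freely from more than about 10 mm) ((contact force between the fingers and parallel_a below 0.05 N and linear speed of parallel_a above 0.45 m/s) or (contact force between the fingers and parallel_b below 0.05 N and linear speed of parallel_b above 0.45 m/s) or (contact force between the fingers and parallel_c below 0.05 N and linear speed of parallel_c above 0.45 m/s)).
It fails at once if a bystander is shoved more than 30 mm (distance of any of dust_brush, setting_ring_1, feeler_gauge, pen_2 from where it was at the start of the episode above 0.03 m).
It also fails if it takes over 64 s, if anything falls off the work surface, if the arm or the gripper's body presses on something with over 40 N, if the wrist force passes 120 N, or if a joint passes its speed limit or range.

ROBOT

A 6-joint arm with a two-finger parallel gripper is mounted at the origin on a cart in front of the work surface, level with it; the furniture and walls round the work are solid. World frame = base frame: x ahead of the robot, y to its left, z up, the work surface at z = 0. Lengths are in mm, angles in degrees, forces in N, time in s.
With the tool pointing down it reaches from about 275 to 725 mm from the base axis. Payload 15.9 kg.
Tool frame: the origin (TCP) lies between the finger pads; the fingertips stand 25 mm ahead of it and the grasp point (between the pads) lies 6 mm ahead of it; z points along the fingers, y is the line along which they close (so a half turn about z gives the same grasp; the last joint's range is limited). The gripper opens to 85 mm and grips with 20 to 120 N. Pads are 22 mm wide; open, the fingers measure 114 mm over their backs; the gripper's body (76 mm by 85 mm) begins 54 mm behind the grasp point. The pads swing forward as they close: fully open they stand 13 mm farther back than shut.
Start: joints at [-69.442, 12.198, -1.971, 75.831, 0, 90], TCP at [175.569, -468.147, 256.306] pointing down, gripper open.
Joint ranges: [-170.91, 170.91], [-42.67, 98.43], [-65.05, 77.54], [-120.47, 116.71], [-90, 82.35], [-180, 180]. Speed limits (degrees/s): [108.29, 108.29, 136.94, 147.25, 180, 180].

INTERFACE

Orientations are given as [roll, pitch, yaw] about the fixed x, y, z axes, in that order (R = Rz(yaw) Ry(pitch) Rx(roll)).
In Python, from station import readout, viewer, order gives the robot as it stands.
- The arm moves only by the tool apply_moves, never from a script. Its argument "rows" is a list of rows, each a list of 7 numbers: the closure, from -1 (fully open) to 1 (shut), then the shift along the world's x, y, z scaled (see below), then the turn, a rotation vector about the world's x, y, z scaled (see below). A call has 1 to 8 rows; each row shifts and turns the commanded pose from where the row before left it; what a row does not reach is not made up. The controller multiplies each number of a shift by 0.04 m and each number of a turn by 0.15 rad. A row lasts 1/8 s, in which the tool goes at most 62.5 mm and 10.7 degrees, less where a joint would pass 70% of its speed; a pose out of reach is approached as far as the arm can. A call with a number of a shift or a turn outside -1 to 1 is refused whole. A call with a gripper value outside its range is refused whole. The fingers move at their own pace and stop on an object; "newtons" is the grip in N (left out, the last holds). Time passes only in rows, so rows that do not move let the fingers close. It gives the time, the measured TCP pose, the force, the opening and the grip force at its end, in the units of the state.
- readout.read_state(): the state, without advancing time (a new reading comes with each control period).
- viewer.get_image(name): name is "scene" or "top"; returns a dict with "img" (420x560x3 uint8, red, green, blue), "fx", "fy", "cx", "cy" (pixels), "k1" (the pictures are not rectified: a ray, as slopes to the right and down, at radius r is drawn at 1 + k1 r^2 times it, then the intrinsics apply), "world_from_camera" (4x4, takes a point from camera to world coordinates). Camera axes: x right, y down, z forward; pixel columns grow to the right and rows downward; lengths in mm; the calibration is good to about 2 mm. A picture is of the moment at which its call begins. There is no depth.
- order.hand_in(): hands the job in; it is judged then, once.
The state is a dict: "time_s": time; "joint_pos": joint angles; "qd": joint speeds; "joint_torque": joint torques, N m; "eef_pos": TCP position; "tcp_rot": TCP orientation; "force": force on the tool from outside, world axes, zero at the start; "moment": the same for the moment, N m; "opening": opening from 0.0 (shut) to 1.0 (fully open); "gripper_force": force on a finger pad.
Only numpy, scipy, OpenCV 4.12 (cv2) and the standard library are available. Lean on these libraries where they do the work, as an engineer would, in place of code of your own. Each camera call takes 0.05 s, during which the arm holds its last target. There are 200 camera calls.

## Working session

There is one attempt and no reset: what is moved stays moved. The work goes in short steps, Python scripts to look and compute and a tool call to move; the robot and the scene stay as the last step left them, time stands still between calls to the robot, and variables do not carry over. Pictures are saved under pics/ and viewed, at most 13 in all, crops included, and the job is handed in when it is done.

Besides the shell and the picture viewer there is one more tool, called after "Emit:" as name(argument=value, ...), one argument or row to a line, values as JSON. apply_moves: Moves the arm, as the interface text tells. Shifts and turns lie within -1 to 1; 1 stands for 0.04 m of shift or 0.15 rad of turn. Its arguments: {"type":"object","properties":{"rows":{"type":"array","items":{"type":"array","items":{"type":"number"}}},"newtons":{"type":"number"}},"required":["rows"]}

```bash
ls; mkdir -p pics; cat > h.py <<'E'
import numpy as np, cv2
from station import readout, viewer, order
def img(n, f=None):
    d=viewer.get_image(n)
    if f: cv2.imwrite('pics/'+f,d['img'][:,:,::-1])
    return d
def ray(d,u,v):
    x=(u-d['cx'])/d['fx'];y=(v-d['cy'])/d['fy']
    rd=np.hypot(x,y);r=rd
    for _ in range(20): r=rd/(1+d['k1']*r*r)
    s=r/rd if rd>0 else 1
    T=np.array(d['world_from_camera']);return T[:3,3],T[:3,:3]@np.array([x*s,y*s,1])
def onz(d,u,v,z):
    o,r=ray(d,u,v);return (o+r*(z-o[2])/r[2])[:2]
def proj(d,p):
    T=np.linalg.inv(np.array(d['world_from_camera']));q=T[:3,:3]@np.array(p,float)+T[:3,3]
    x,y=q[0]/q[2],q[1]/q[2];s=1+d['k1']*(x*x+y*y)
    return np.array([d['fx']*x*s+d['cx'],d['fy']*y*s+d['cy']])
E
python3 - <<'E'
from h import *
s=readout.read_state();print(s)
for n in('top','scene'):
    d=img(n,n+'0.png');print(n,d['fx'],d['cx'],d['cy'],d['k1'],np.array(d['world_from_camera']).round(3).tolist())
    cv2.imwrite('pics/%s0b.png'%n,cv2.resize(d['img'][:,:,::-1],(800,600),interpolation=cv2.INTER_CUBIC))
E
```

```text
pics
{'time_s': 0.0, 'joint_pos': array([-6.94438035e+01,  1.22247451e+01, -2.00711682e+00,  7.58322688e+01,
        2.00190858e-03,  8.99995231e+01]), 'qd': array([-0.05839276,  0.04874211,  0.04886305,  0.07253508, -0.00558949,
       -0.04417278]), 'joint_torque': array([-1.23329948e-03, -6.86158919e+01,  4.87116516e+01,  1.74368295e-02,
       -1.46061443e-04, -4.84929217e-06]), 'eef_pos': array([ 175.46354861, -467.87012111,  255.82444198]), 'tcp_rot': array([-1.79935869e+02, -2.00244114e-03,  2.05566712e+01]), 'force': array([-0.36045484, -0.01467113,  0.23384742]), 'moment': array([ 0.04198601,  0.02963826, -0.02114116]), 'gripper_force': 0.0, 'opening': 0.9999483215910488}
top 460.28194542786247 282.6991966370032 206.21848671144386 -0.009059480544678507 [[0.011, -0.997, 0.081, 481.407], [-1.0, -0.009, 0.02, 48.205], [-0.019, -0.081, -0.997, 919.622], [0.0, 0.0, 0.0, 1.0]]
scene 513.9058730431601 277.8233255972407 203.3546250779655 -0.08822818044744901 [[-0.641, -0.426, 0.638, -160.626], [-0.767, 0.378, -0.518, 644.802], [-0.021, -0.822, -0.569, 677.29], [0.0, 0.0, 0.0, 1.0]]
```

View pics/top0b.png

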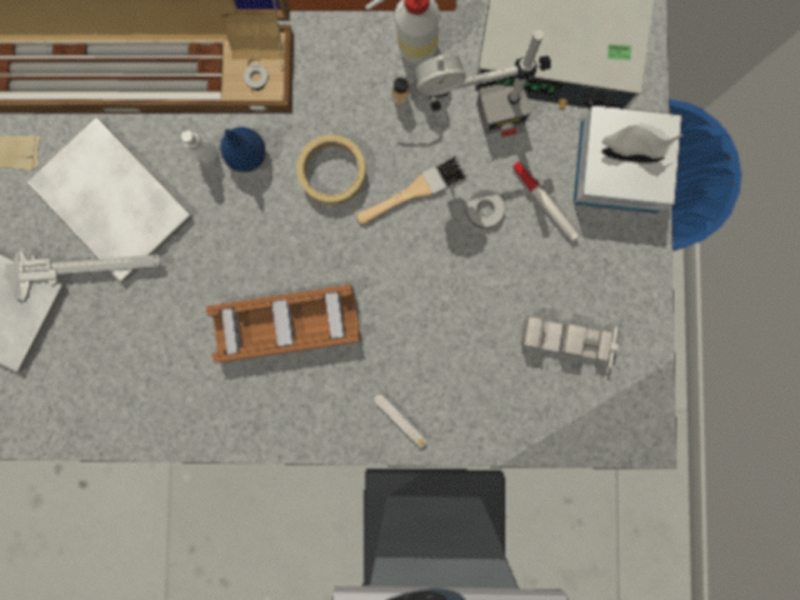

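View pics/scene0b.png

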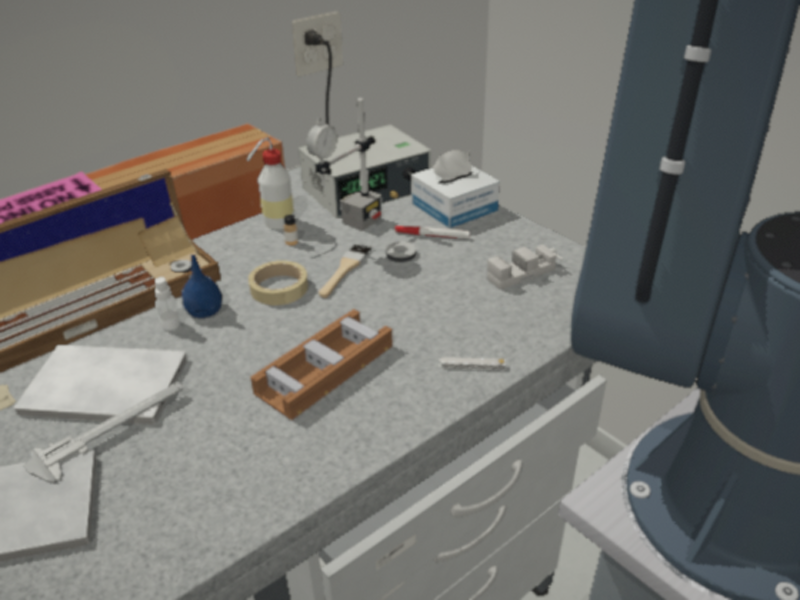

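The top view (800x600 scale) shows the rack at (284,324) with its three parallels at (230,331), (283,323) and (335,315). The vise is near (570,340) with its fixed jaw on the left (+y), the screw is at (612,345), the ring at (487,210) and the feeler gauge at (400,420).

```bash
python3 - <<'E'
from h import *
d=img('top','t1.png');I=d['img']
hsv=cv2.cvtColor(I,cv2.COLOR_RGB2HSV)
m=cv2.inRange(hsv,(4,100,60),(16,255,255));m[:185]=0;m[260:]=0;m[:,:130]=0;m[:,270:]=0
m=cv2.morphologyEx(m,cv2.MORPH_OPEN,np.ones((2,2)))
pts=np.argwhere(m)[:,::-1]
r=cv2.minAreaRect(np.array([onz(d,u,v,34) for u,v in pts],np.float32));print('rack z34',r,cv2.boxPoints(r).round(1).tolist())
# parallels: unsaturated bright inside rack hull
hull=cv2.convexHull(pts.astype(np.int32));hm=np.zeros_like(m);cv2.fillConvexPoly(hm,hull,255);hm=cv2.erode(hm,np.ones((3,3)))
p=cv2.inRange(hsv,(0,0,110),(179,70,255))&hm
n,L,st,c=cv2.connectedComponentsWithStats(p)
for i in range(1,n):
    if st[i,4]>40:
        q=np.array([onz(d,u,v,34) for v,u in np.argwhere(L==i)],np.float32);print('par',st[i,4],cv2.minAreaRect(q),q.mean(0))
for k,(x0,y0,x1,y1) in dict(vise=(350,205,450,275),rack=(140,190,260,265)).items():
    cv2.imwrite('pics/%s1.png'%k,cv2.resize(I[y0:y1,x0:x1,::-1],None,fx=6.4,fy=6.4,interpolation=cv2.INTER_CUBIC))
E
```

```text
rack z34 ((511.1117248535156, 227.30215454101562), (77.3545913696289, 200.23077392578125), 9.122140884399414) [[457.1000061035156, 320.0], [488.79998779296875, 122.30000305175781], [565.2000122070312, 134.60000610351562], [533.4000244140625, 332.29998779296875]]
par 307 ((524.8858032226562, 160.76425170898438), (62.19244384765625, 19.137414932250977), 9.18985652923584) [525.0884 160.4222]
par 353 ((514.0306396484375, 231.18870544433594), (62.413265228271484, 21.660696029663086), 9.566011428833008) [514.16547 230.9436 ]
par 251 ((502.10528564453125, 302.46734619140625), (61.734161376953125, 15.556288719177246), 9.345785140991211) [502.25278 302.32678]
par 50 ((498.14312744140625, 323.5059509277344), (48.77107238769531, 4.074036598205566), 7.984777927398682) [499.45178 323.5995 ]
```

View pics/vise1.png

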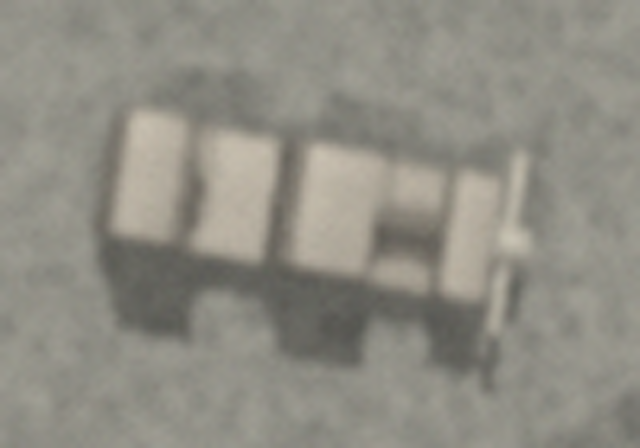

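View pics/rack1.png

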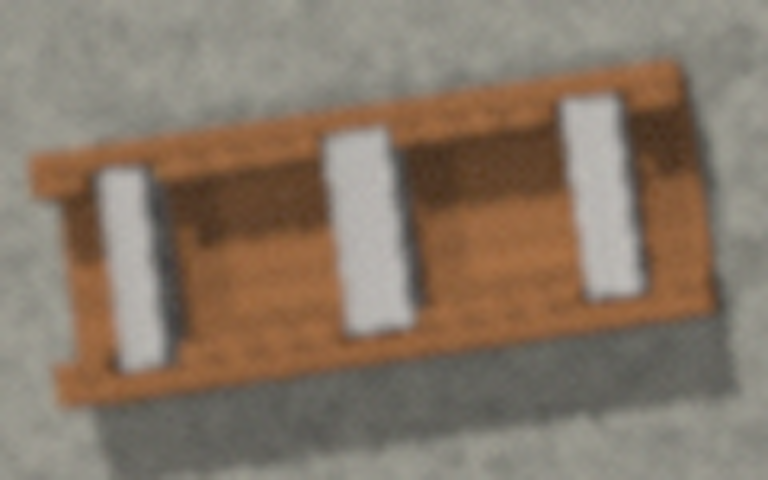

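The vise crop shows the fixed jaw top at crop (110-190,108-245) and the bed gap at 190-290. The moving jaw top is at (290-385,143-277) and the bracket at (440-500,168-300). In the rack crop the left bar is the thinnest, the middle the thickest and the right one in between, so the right (-y) bar is the 16 mm candidate.

```bash
python3 - <<'E'
from h import *
d=img('top');I=d['img']
f=lambda X,Y,z: onz(d,350+(X+.5)/6.4-.5,205+(Y+.5)/6.4-.5,z)
for n,P,z in [('fix',[(128,108),(190,114),(178,245),(108,236)],40),('mov',[(308,143),(388,152),(368,277),(288,267)],40),('brk',[(455,168),(500,172),(490,300),(440,295)],30)]:
    q=np.array([f(X,Y,z) for X,Y in P]);print(n,q.round(1).tolist(),q.mean(0).round(1),cv2.minAreaRect(q.astype(np.float32)))
lab=cv2.cvtColor(I,cv2.COLOR_RGB2LAB).astype(int)
s=I[205:275,350:450].astype(int)
m=((s.min(2)>135)&((s[:,:,0]-s[:,:,2])>8)).astype(np.uint8)
n,L,st,c=cv2.connectedComponentsWithStats(m,connectivity=4)
for i in range(1,n):
    if st[i,4]>25:
        q=np.array([onz(d,u+350,v+205,40) for v,u in np.argwhere(L==i)],np.float32);print(st[i],q.mean(0),cv2.minAreaRect(q))
print(s[32,10:30].tolist())
# ring
print('ring',onz(d,487*.7,210*.7,12), 'feeler',onz(d,375*.7,397*.7,10),onz(d,425*.7,444*.7,10))
E
```

```text
fix [[525.1, -100.3], [523.5, -118.7], [484.6, -114.9], [487.0, -94.2]] [ 505.1 -107. ] ((505.2254638671875, -106.86192321777344), (20.847164154052734, 39.0983772277832), 83.25566864013672)
mov [[515.2, -153.6], [512.8, -177.3], [475.7, -171.0], [478.4, -147.4]] [ 495.5 -162.3] ((495.6029052734375, -162.33807373046875), (23.73959732055664, 38.87625503540039), 80.37278747558594)
brk [[508.5, -199.8], [507.5, -213.3], [469.2, -209.8], [470.5, -194.9]] [ 488.9 -204.4] ((488.98895263671875, -204.08255004882812), (14.942569732666016, 38.48788070678711), 84.74113464355469)
[  0   0  36  44 526] [521.68494 -81.85576] ((515.4177856445312, -96.37181091308594), (66.64344024658203, 82.23101043701172), 89.94366455078125)
[ 37   0  63  22 532] [ 537.62286 -187.5455 ] ((537.3988647460938, -192.31973266601562), (40.07738494873047, 117.44772338867188), 0.5239357948303223)
[87  0 13  8 68] [ 551.05054 -241.22575] ((551.18359375, -240.1796875), (13.384514808654785, 22.843006134033203), 0.5241668820381165)
[ 18  16  11  21 181] [ 506.18207 -106.63798] ((506.17120361328125, -106.7238998413086), (17.1217
[... 1258 characters left out ...]
3481  -153.98889] ((438.5647888183594, -153.528564453125), (9.381383895874023, 18.797834396362305), 0.6313942074775696)
[73 60  8 10 52] [ 433.7528  -207.33798] ((435.413330078125, -207.18658447265625), (16.86164093017578, 13.072160720825195), 0.6374588012695312)
[[155, 153, 142], [148, 146, 135], [145, 143, 134], [142, 141, 132], [135, 132, 124], [121, 119, 112], [118, 113, 102], [137, 133, 122], [170, 163, 150], [183, 175, 161], [185, 179, 166], [182, 176, 162], [179, 171, 158], [177, 170, 156], [175, 168, 153], [175, 169, 155], [163, 159, 144], [141, 137, 126], [126, 122, 112], [112, 108, 100]]
ring [674.62003327 -48.66558191] feeler [413.82600127 104.34451443] [351.16542746  35.24262572]
```

Emit:
apply_moves(
  rows=[
    [0,0.545,0.98,-0.12,0,0,-0.083],
    [0,0.545,0.98,-0.12,0,0,-0.083],
    [0,0.545,0.98,-0.12,0,0,-0.083],
    [0,0.545,0.98,-0.12,0,0,-0.083],
    [0,0.545,0.98,-0.12,0,0,-0.083],
    [0,0.545,0.98,-0.12,0,0,-0.083],
    [0,0.545,0.98,-0.12,0,0,-0.083],
    [0,0.545,0.98,-0.12,0,0,-0.083],
  ],
  newtons=25,
)

```text
time_s: 1.2
eef_pos: [350.4, -153.2, 217.8]
tcp_rot: [180.0, -0.0, 14.8]
force: [0.3, -0.8, 1.2]
opening: 0.498
gripper_force: 0.0
```

Emit:
apply_moves(
  rows=[
    [0,0.545,0.98,-0.12,0,0,-0.083],
    [0,0.545,0.98,-0.12,0,0,-0.083],
    [0,0.545,0.98,-0.12,0,0,-0.083],
    [0,0.545,0.98,-0.12,0,0,-0.083],
    [0,0.545,0.98,-0.12,0,0,-0.083],
    [0,0.545,0.98,-0.12,0,0,-0.083],
    [0,0.545,0.98,-0.12,0,0,-0.083],
    [0,0.545,0.98,-0.12,0,0,-0.083],
  ],
)

```text
time_s: 2.2
eef_pos: [532.3, 124.7, 179.2]
tcp_rot: [-178.3, 0.0, 12.3]
force: [-0.2, -1.2, -0.0]
opening: 0.499
gripper_force: 0.0
```

Emit:
apply_moves(
  rows=[
    [0,0,0,0,0,0,0],
    [0,0,0,0,0,0,0],
  ],
)

```text
time_s: 2.45
eef_pos: [531.3, 123.1, 179.3]
tcp_rot: [-178.3, 0.1, 12.2]
force: [-0.4, -1.0, -0.5]
opening: 0.504
gripper_force: 0.0
```

```bash
cat >> h.py <<'E'
from scipy.spatial.transform import Rotation as Ro
def go(x,y,z,yaw):
    s=readout.read_state();D=(np.array([x,y,z])-s['eef_pos'])/40
    c=Ro.from_euler('xyz',s['tcp_rot'],degrees=True);t=Ro.from_euler('xyz',[180,0,yaw],degrees=True)
    w=(t*c.inv()).as_rotvec()/.15
    print('units',D.round(3),w.round(3),'mm',(D*40).round(1),'open',s['opening'])
E
python3 - <<'E'
from h import *
go(524,159,80,9.2)
E
```

```text
units [-0.181  0.897 -2.483] [-0.192 -0.045 -0.349] mm [ -7.3  35.9 -99.3] open 0.503999100849538
```

Emit:
apply_moves(
  rows=[
    [0,-0.06,0.3,-0.62,-0.064,-0.015,-0.116],
    [0,-0.06,0.3,-0.62,-0.064,-0.015,-0.116],
    [0,-0.06,0.3,-0.62,-0.064,-0.015,-0.116],
    [0,0,0,-0.62,0,0,0],
    [0,0,0,0,0,0,0],
  ],
)

```text
time_s: 3.08
eef_pos: [530.6, 123.7, 79.4]
tcp_rot: [-178.3, 0.1, 12.3]
force: [0.4, 0.2, 0.5]
opening: 0.5
gripper_force: 0.0
```

```bash
python3 - <<'E'
from h import *
go(524,159,38,9.2)
d=img('top');cv2.imwrite('pics/t2.png',cv2.resize(d['img'][180:270,130:270,::-1],None,fx=5,fy=5,interpolation=cv2.INTER_CUBIC))
e=img('scene');cv2.imwrite('pics/s2.png',cv2.resize(e['img'][180:310,150:310,::-1],None,fx=4,fy=4,interpolation=cv2.INTER_CUBIC))
a=cv2.imread('pics/t2.png');b=cv2.imread('pics/s2.png')
E
```

```text
units [-0.164  0.883 -1.035] [-0.19  -0.053 -0.358] mm [ -6.6  35.3 -41.4] open 0.49962168719954697
```

View pics/s2.png

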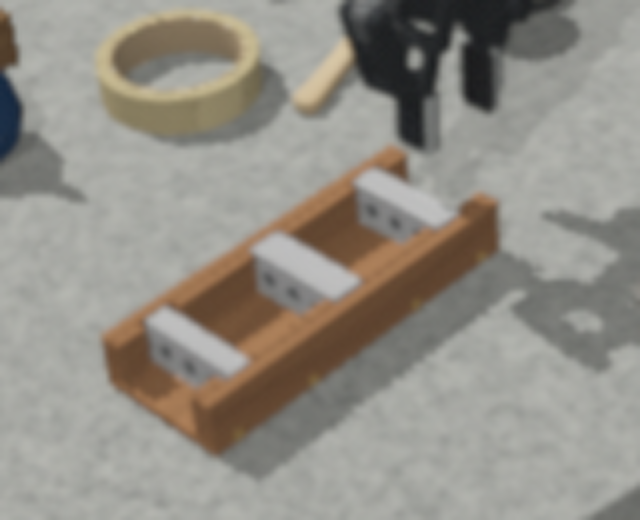

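The crop shows the gripper beyond and to the right of the rack's -y end, clear of the bars. The y shift and the turn had no effect, so I'm checking the joints.

```bash
python3 - <<'E'
from h import *
s=readout.read_state()
for k in('joint_pos','qd','joint_torque','force','moment','eef_pos','tcp_rot'):print(k,s[k].round(2))
E
```

```text
joint_pos [ 12.23  23.02 -13.29  53.65   1.69 179.94]
qd [ 0.1  -0.39  1.03  0.03  0.1  -0.02]
joint_torque [-4.000e-02 -7.832e+01  4.199e+01 -1.800e-01  1.400e-01  0.000e+00]
force [-0.58 -0.6   0.  ]
moment [-0.04 -0.02 -0.05]
eef_pos [532.11 124.16  81.3 ]
tcp_rot [-1.7831e+02 -4.0000e-02  1.2290e+01]
```

Emit:
apply_moves(
  rows=[
    [0,0,0.5,0,0,0,0],
    [0,0,0,0,0,0,0],
  ],
)

```text
time_s: 3.42
eef_pos: [534.9, 136.1, 81.1]
tcp_rot: [-177.8, -0.1, 13.2]
force: [-0.5, -0.5, -0.2]
opening: 0.502
gripper_force: 0.0
```

```bash
python3 - <<'E'
from h import *
s=readout.read_state()
for k in('joint_pos','eef_pos','tcp_rot'):print(k,s[k].round(2))
E
```

```text
joint_pos [ 13.14  23.58 -12.48  53.86   2.16 179.94]
eef_pos [534.94 136.14  81.14]
tcp_rot [-1.7784e+02 -9.0000e-02  1.3200e+01]
```

Emit:
apply_moves(
  rows=[
    [0,0,0,0,0,0,1],
    [0,0,0,0,0,0,1],
    [0,0,0,0,0,0,1],
    [0,0,0,0,0,0,1],
    [0,0,0,0,0,0,1],
    [0,0,0,0,0,0,1],
    [0,0,0,0,0,0,1],
    [0,0,0,0,0,0,1],
  ],
)

```text
time_s: 4.42
eef_pos: [534.5, 135.4, 80.7]
tcp_rot: [-177.9, -0.0, 82.2]
force: [0.4, 0.2, 0.3]
opening: 0.497
gripper_force: 0.0
```

Emit:
apply_moves(
  rows=[
    [0,0,0,0,0,0,1],
    [0,0,0,0,0,0,1],
    [0,0,0,0,0,0,1],
    [0,0,0,0,0,0,1],
    [0,0,0,0,0,0,1],
    [0,0,0,0,0,0,1],
    [0,0,0,0,0,0,1],
    [0,0,0,0,0,0,1],
  ],
)

```text
time_s: 5.42
eef_pos: [534.5, 135.5, 80.7]
tcp_rot: [-177.9, 0.0, 150.9]
force: [0.4, -1.1, 0.1]
opening: 0.504
gripper_force: 0.0
```

Emit:
apply_moves(
  rows=[
    [0,0,0,0,0,0,1],
    [0,0,0,0,0,0,1],
    [0,0,0,0,0,0,1],
    [0,0,0,0,0,0,1],
    [0,0,0,0,0,0,0],
  ],
)

```text
time_s: 6.05
eef_pos: [534.4, 135.4, 80.7]
tcp_rot: [-177.9, 0.0, -175.0]
force: [-0.0, 0.4, 0.0]
opening: 0.498
gripper_force: 0.0
```

```bash
python3 - <<'E'
from h import *
s=readout.read_state();print(s['joint_pos'].round(1),s['eef_pos'],s['tcp_rot'])
go(524,159,80,189.2)
E
```

```text
[ 15.3  23.9 -12.1  54.4  -2.1  10.3] [534.38860125 135.43162748  80.65158223] [-1.77866400e+02  2.38718036e-02 -1.75009839e+02]
units [-0.26   0.589 -0.016] [0.246 0.033 0.49 ] mm [-10.4  23.6  -0.7] open 0.49834134630226096
```

Emit:
apply_moves(
  rows=[
    [0,-0.13,0.295,0,0.123,0.016,0.245],
    [0,-0.13,0.295,0,0.123,0.016,0.245],
    [0,0,0,0,0,0,0],
    [0,0,0,0,0,0,0],
  ],
)

```text
time_s: 6.55
eef_pos: [523.9, 159.0, 80.4]
tcp_rot: [-180.0, -0.0, -170.8]
force: [0.2, -0.8, 0.1]
opening: 0.503
gripper_force: 0.0
```

```bash
python3 - <<'E'
from h import *
go(524,159,38,189.2)
d=img('top');e=img('scene')
a=cv2.resize(d['img'][180:270,140:260,::-1],(400,300),interpolation=cv2.INTER_CUBIC)
b=cv2.resize(e['img'][190:310,200:300,::-1],(400,480),interpolation=cv2.INTER_CUBIC)
o=np.zeros((480,800,3),np.uint8);o[:300,:400]=a;o[:,400:]=b;cv2.imwrite('pics/c3.png',o)
E
```

```text
units [ 3.000e-03  1.000e-03 -1.059e+00] [ 0.002 -0.001 -0.002] mm [  0.1   0.  -42.4] open 0.5027747191779457
```

View pics/c3.png

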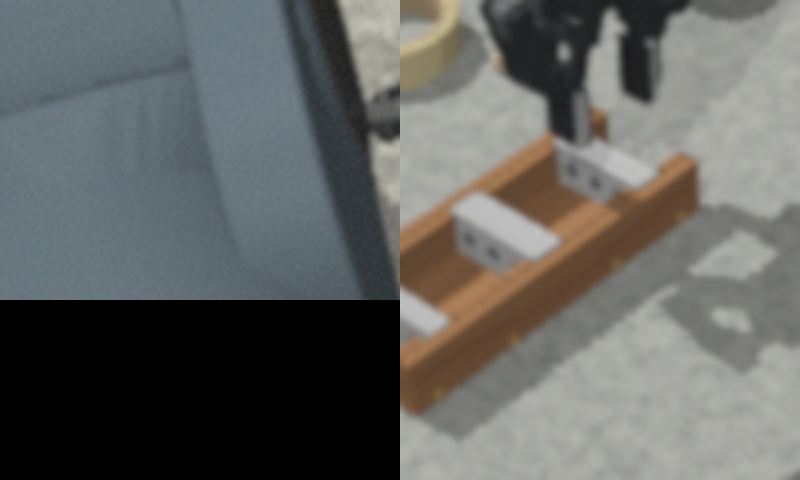

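The arm hides the top view. The scene view shows the open fingers above and either side of the -y bar, with the near finger at (570,110) and the far one at (640,65). Next I lower and pinch.

Emit:
apply_moves(
  rows=[
    [0,0,0,-0.5,0,0,0],
    [0,0,0,-0.3,0,0,0],
    [0,0,0,-0.25,0,0,0],
    [0,0,0,0,0,0,0],
  ],
)

```text
time_s: 7.15
eef_pos: [523.5, 158.7, 37.7]
tcp_rot: [-180.0, -0.1, -170.8]
force: [0.3, 0.8, -0.1]
opening: 0.502
gripper_force: 0.0
```

Emit:
apply_moves(
  rows=[
    [1,0,0,0,0,0,0],
    [1,0,0,0,0,0,0],
    [1,0,0,0,0,0,0],
    [1,0,0,0,0,0,0],
    [1,0,0,0,0,0,0],
    [1,0,0,0,0,0,0],
  ],
  newtons=25,
)

```text
time_s: 7.9
eef_pos: [524.3, 159.0, 38.9]
tcp_rot: [-180.0, 0.0, -170.8]
force: [-1.0, -0.3, 6.5]
opening: 0.177
gripper_force: 26.9
```

0.177 × 85 ≈ 15 mm, which is closest to 16. I'll pinch the middle bar too, so the comparison is certain.

Emit:
apply_moves(
  rows=[
    [0,0,0,0,0,0,0],
    [0,0,0,0,0,0,0],
    [0,0,0,0.6,0,0,0],
    [0,0,0,0.6,0,0,0],
    [0,-0.142,0.889,0,0,0,0],
    [0,-0.142,0.889,0,0,0,0],
    [0,0,0,0,0,0,0],
    [0,0,0,-0.5,0,0,0],
  ],
)

```text
time_s: 8.9
eef_pos: [513.3, 230.3, 67.1]
tcp_rot: [180.0, 0.1, -170.7]
force: [0.3, 0.5, -0.3]
opening: 0.5
gripper_force: 0.0
```

Emit:
apply_moves(
  rows=[
    [0,0,0,-0.4,0,0,0],
    [0,0,0,-0.25,0,0,0],
    [1,0,0,0,0,0,0],
    [1,0,0,0,0,0,0],
    [1,0,0,0,0,0,0],
    [1,0,0,0,0,0,0],
    [1,0,0,0,0,0,0],
  ],
)

```text
time_s: 9.78
eef_pos: [512.4, 230.0, 40.4]
tcp_rot: [-180.0, -0.0, -170.8]
force: [-1.8, -1.0, -1.9]
opening: 0.217
gripper_force: 27.6
```

Emit:
apply_moves(
  rows=[
    [0,0,0,0,0,0,0],
    [0,0,0,0,0,0,0],
    [0,0,0,0.6,0,0,0],
    [0,0,0,0.6,0,0,0],
    [0,-0.142,0.889,0,0,0,0],
    [0,-0.142,0.889,0,0,0,0],
    [0,0,0,0,0,0,0],
    [0,0,0,-0.5,0,0,0],
  ],
)

```text
time_s: 10.78
eef_pos: [502.1, 301.7, 69.3]
tcp_rot: [180.0, 0.1, -170.7]
force: [-0.2, 0.1, -1.2]
opening: 0.499
gripper_force: 0.0
```

Emit:
apply_moves(
  rows=[
    [0,0,0,-0.4,0,0,0],
    [0,0,0,-0.25,0,0,0],
    [1,0,0,0,0,0,0],
    [1,0,0,0,0,0,0],
    [1,0,0,0,0,0,0],
    [1,0,0,0,0,0,0],
    [1,0,0,0,0,0,0],
  ],
)

```text
time_s: 11.65
eef_pos: [501.3, 301.2, 42.7]
tcp_rot: [180.0, 0.0, -170.8]
force: [-0.4, -0.6, 3.1]
opening: 0.143
gripper_force: 27.8
```

Emit:
apply_moves(
  rows=[
    [0,0,0,0,0,0,0],
    [0,0,0,0,0,0,0],
    [0,0,0,0.6,0,0,0],
    [0,0,0,0.7,0,0,0],
    [0,0.142,-0.889,0,0,0,0],
    [0,0.142,-0.889,0,0,0,0],
    [0,0.142,-0.889,0,0,0,0],
    [0,0.142,-0.889,0,0,0,0],
  ],
)

```text
time_s: 12.65
eef_pos: [523.9, 157.8, 94.3]
tcp_rot: [-180.0, -0.0, -170.8]
force: [1.1, -0.4, 0.0]
opening: 0.5
gripper_force: 0.0
```

Emit:
apply_moves(
  rows=[
    [0,0,0,0,0,0,0],
    [0,0,0,0,0,0,0],
  ],
)

```text
time_s: 12.9
eef_pos: [523.9, 159.1, 94.3]
tcp_rot: [180.0, -0.0, -170.8]
force: [-1.0, -0.1, 0.1]
opening: 0.5
gripper_force: 0.0
```

```bash
python3 - <<'E'
from h import *
go(524,159,39,189.2)
E
```

```text
units [ 0.003 -0.002 -1.383] [-0.    -0.001 -0.002] mm [  0.1  -0.1 -55.3] open 0.49961657439675244
```

The openings were 0.143, 0.177 and 0.217, so the -y bar is the 16 mm one. I'll grip it and lift.

Emit:
apply_moves(
  rows=[
    [0,0,0,-0.6,0,0,0],
    [0,0,0,-0.53,0,0,0],
    [0,0,0,-0.25,0,0,0],
    [1,0,0,0,0,0,0],
    [1,0,0,0,0,0,0],
    [1,0,0,0,0,0,0],
    [1,0,0,0,0,0,0],
    [1,0,0,0,0,0,0],
  ],
  newtons=50,
)

```text
time_s: 13.9
eef_pos: [524.2, 159.1, 39.7]
tcp_rot: [180.0, 0.0, -170.8]
force: [-3.8, 1.0, 6.5]
opening: 0.173
gripper_force: 50.0
```

```bash
python3 - <<'E'
from h import *
go(524,159,39,189.2)
E
```

```text
units [-0.004 -0.003 -0.017] [-0.003  0.004 -0.005] mm [-0.2 -0.1 -0.7] open 0.1726066834637504
```

Emit:
apply_moves(
  rows=[
    [1,0,0,0.2,0,0,0],
    [1,0,0,0.4,0,0,0],
    [1,0,0,0.5,0,0,0],
    [1,0,0,0.5,0,0,0],
    [1,0,0,0.4,0,0,0],
    [1,0,0,0,0,0,0],
  ],
)

```text
time_s: 14.65
eef_pos: [524.7, 159.1, 120.5]
tcp_rot: [180.0, 0.1, -170.8]
force: [0.6, 0.1, -1.8]
opening: 0.175
gripper_force: 49.1
```

```bash
python3 - <<'E'
from h import *
go(500,25,60,170.7)
d=img('top');e=img('scene')
o=np.zeros((480,800,3),np.uint8);o[:,160:]=cv2.resize(e['img'][130:310,180:420,::-1],(640,480),interpolation=cv2.INTER_CUBIC);cv2.imwrite('pics/c4.png',o)
E
```

```text
units [-0.616 -3.353 -1.514] [-1.000e-03  1.400e-02 -2.157e+00] mm [ -24.7 -134.1  -60.5] open 0.17530086673582182
```

View pics/c4.png

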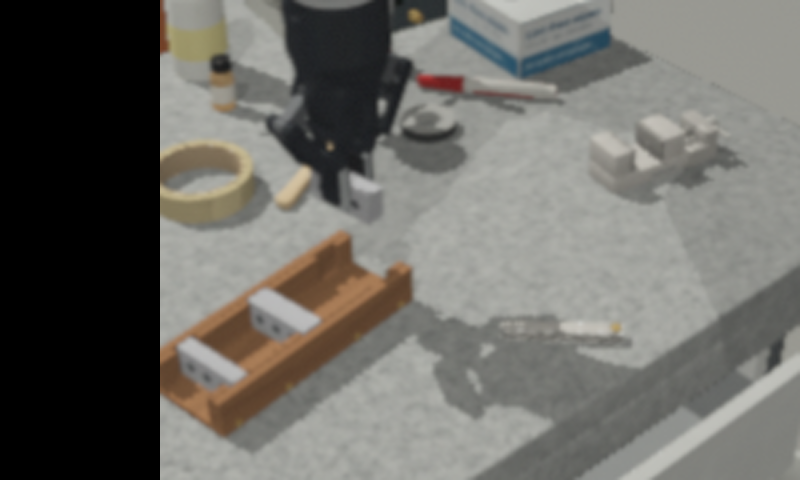

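The bar at (360,195) is held level between the fingers, and the other two still stand in the rack. Next I carry it to the bare strip.

Emit:
apply_moves(
  rows=[
    [1,-0.154,-0.838,0,0,0,-0.54],
    [1,-0.154,-0.838,0,0,0,-0.54],
    [1,-0.154,-0.838,-0.25,0,0,-0.54],
    [1,-0.154,-0.838,-0.5,0,0,-0.54],
    [1,0,0,-0.6,0,0,0],
    [1,0,0,-0.25,0,0,0],
    [1,0,0,-0.2,0,0,0],
    [1,0,0,-0.1,0,0,0],
  ],
)

```text
time_s: 15.75
eef_pos: [499.3, 25.2, 42.9]
tcp_rot: [-180.0, -0.0, 170.7]
force: [0.1, -0.1, -1.8]
opening: 0.175
gripper_force: 49.3
```

```bash
python3 - <<'E'
from h import *
go(500,25,32,170.7)
E
```

```text
units [ 0.016 -0.004 -0.273] [ 0.001 -0.002 -0.002] mm [  0.7  -0.2 -10.9] open 0.17456719995078546
```

Emit:
apply_moves(
  rows=[
    [1,0,0,-0.15,0,0,0],
    [1,0,0,-0.07,0,0,0],
    [1,0,0,-0.04,0,0,0],
    [1,0,0,-0.02,0,0,0],
    [1,0,0,0,0,0,0],
  ],
)

```text
time_s: 16.38
eef_pos: [499.3, 24.8, 31.9]
tcp_rot: [-180.0, -0.0, 170.7]
force: [0.6, 0.1, -2.0]
opening: 0.175
gripper_force: 49.3
```

Emit:
apply_moves(
  rows=[
    [1,0,0,-0.03,0,0,0],
    [1,0,0,0,0,0,0],
  ],
)

```text
time_s: 16.62
eef_pos: [499.4, 24.8, 31.6]
tcp_rot: [180.0, 0.0, 170.7]
force: [-6.9, 0.1, 17.7]
opening: 0.172
gripper_force: 52.0
```

Emit:
apply_moves(
  rows=[
    [1,0,0,0.01,0,0,0],
    [0,0,0,0,0,0,0],
    [0,0,0,0,0,0,0],
    [0,0,0,0,0,0,0],
    [0,0,0,0.3,0,0,0],
    [0,0,0,0.7,0,0,0],
    [-1,0,0,0.6,0,0,0],
    [-1,0,0,0,0,0,-1],
  ],
)

```text
time_s: 17.62
eef_pos: [500.6, 24.9, 97.7]
tcp_rot: [179.9, 0.2, 161.9]
force: [-0.0, -1.2, -0.3]
opening: 0.906
gripper_force: 0.0
```

Emit:
apply_moves(
  rows=[
    [-1,0,0,0,0,0,-1],
    [-1,0,0,0,0,0,-1],
    [-1,0,0,0,0,0,-1],
    [-1,0,0,0,0,0,-1],
    [-1,0,0,0,0,0,-1],
    [-1,0,0,0,0,0,-1],
    [-1,0,0,0,0,0,-1],
    [-1,0,0,0,0,0,-1],
  ],
)

```text
time_s: 18.62
eef_pos: [499.4, 24.8, 95.9]
tcp_rot: [180.0, -0.0, 93.0]
force: [-0.5, -0.2, -0.8]
opening: 1.0
gripper_force: 0.0
```

Emit:
apply_moves(
  rows=[
    [-1,0,0,0,0,0,-1],
    [-1,0,0,0,0,0,-0.47],
    [-1,0,0,0,0,0,0],
    [-1,0,0,0,0,0,0],
  ],
)

```text
time_s: 19.12
eef_pos: [499.4, 24.8, 95.5]
tcp_rot: [180.0, -0.0, 80.8]
force: [0.3, 0.1, -0.0]
opening: 1.003
gripper_force: 0.0
```

```bash
python3 - <<'E'
from h import *
go(499.5,25,50,80.7)
e=img('scene');u,v=proj(e,[499.5,25,26]).round().astype(int);print(u,v)
for p in ([529,20,26],[470,30,26],[529,20,0],[470,30,0],[503.5,-118.3,40]):print(proj(e,p))
c=e['img'][v-60:v+60,u-60:u+100,::-1]
cv2.imwrite('pics/c5.png',cv2.resize(c,(800,600),interpolation=cv2.INTER_CUBIC))
E
```

```text
units [ 0.003  0.005 -1.137] [-0.002  0.002 -0.01 ] mm [  0.1   0.2 -45.5] open 1.0025100366531827
308 212
[300.94006483 205.58368477]
[316.01503848 219.27885164]
[300.88336041 215.10455585]
[315.75052062 228.97845887]
[352.98228525 182.51670847]
```

View pics/c5.png

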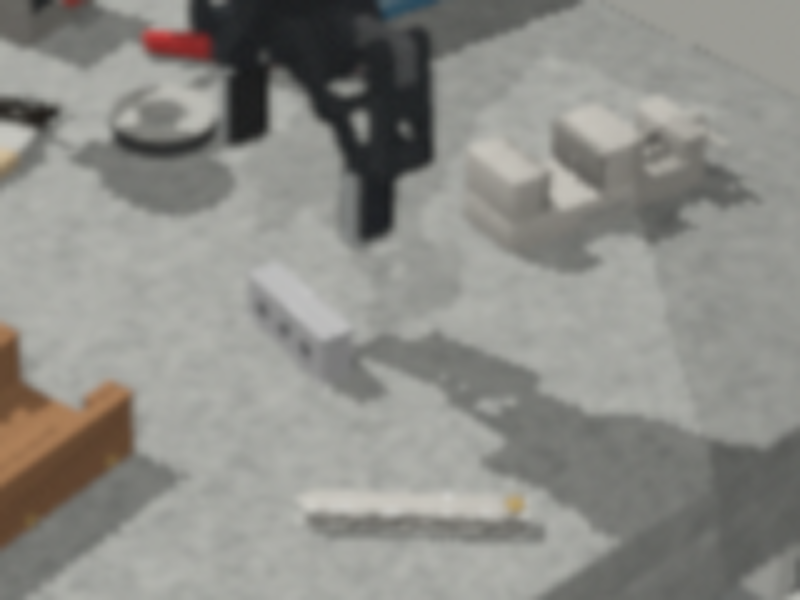

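The bar stands upright with its top centre at crop (297,305), as predicted. The vise's fixed jaw edge matches within about 1 px, and the fingers are spread over the bar's ends. Next I lower and take it by the ends.

Emit:
apply_moves(
  rows=[
    [-1,0,0,-0.7,0,0,0],
    [-1,0,0,-0.5,0,0,0],
    [-1,0,0,-0.38,0,0,0],
    [-1,0,0,-0.16,0,0,0],
    [-1,0,0,0,0,0,0],
  ],
)

```text
time_s: 19.8
eef_pos: [499.2, 24.8, 25.5]
tcp_rot: [-180.0, -0.0, 80.7]
force: [1.0, -0.0, 0.8]
opening: 0.999
gripper_force: 0.0
```

Emit:
apply_moves(
  rows=[
    [0.2,0,0,0,0,0,0],
    [0.2,0,0,0,0,0,0],
    [1,0,0,0,0,0,0],
    [1,0,0,0,0,0,0],
  ],
  newtons=40,
)

```text
time_s: 20.3
eef_pos: [499.8, 24.8, 26.3]
tcp_rot: [179.9, -0.0, 80.7]
force: [-1.6, -0.3, 8.3]
opening: 0.697
gripper_force: 42.1
```

```bash
python3 - <<'E'
from h import *
go(501,-133.6,80,80.7)
E
```

```text
units [ 0.031 -3.961  1.341] [-0.003  0.008  0.001] mm [   1.2 -158.4   53.7] open 0.6969010395504452
```

Emit:
apply_moves(
  rows=[
    [1,0,0,0.3,0,0,0],
    [1,0,0,0.6,0,0,0],
    [1,0,0,0.6,0,0,0],
    [1,0.006,-0.6,0,0,0,0],
    [1,0.006,-0.85,0,0,0,0],
    [1,0.006,-0.85,0,0,0,0],
    [1,0.006,-0.85,0,0,0,0],
    [1,0.006,-0.81,0,0,0,0],
  ],
)

```text
time_s: 21.3
eef_pos: [500.4, -134.8, 86.4]
tcp_rot: [180.0, -0.0, 80.7]
force: [0.6, 0.3, -1.8]
opening: 0.692
gripper_force: 44.7
```

Emit:
apply_moves(
  rows=[
    [1,0,0,0,0,0,0],
    [1,0,0,0,0,0,0],
  ],
)

```text
time_s: 21.55
eef_pos: [500.4, -133.3, 86.0]
tcp_rot: [180.0, -0.0, 80.7]
force: [-0.6, 0.1, -1.4]
opening: 0.686
gripper_force: 44.7
```

```bash
python3 - <<'E'
from h import *
go(501,-133.6,42,80.7)
e=img('scene');u,v=350,185
c=e['img'][v-60:v+60,u-80:u+80,::-1]
cv2.imwrite('pics/c6.png',cv2.resize(c,(800,600),interpolation=cv2.INTER_CUBIC))
yd=np.array([.162,.987,0]);xd=np.array([.987,-.162,0]);S=np.array([503.5,-118.3,0])
k=lambda p:((proj(e,p)-[u-80,v-60])*5).round(0).tolist()
for n,p in dict(fixfaceL=S+19*xd+[0,0,40],fixfaceR=S-19*xd+[0,0,40],movL=S+18*xd-31*yd+[0,0,40],movR=S-18*xd-31*yd+[0,0,40],movBR=S-18*xd-57*yd+[0,0,40]).items():print(n,k(p))
E
```

```text
units [ 0.014 -0.006 -1.099] [-0.003  0.001  0.002] mm [  0.6  -0.3 -44. ] open 0.6857017270606448
fixfaceL [390.0, 269.0]
fixfaceR [440.0, 306.0]
movL [444.0, 251.0]
movR [492.0, 286.0]
movBR [536.0, 270.0]
```

View pics/c6.png

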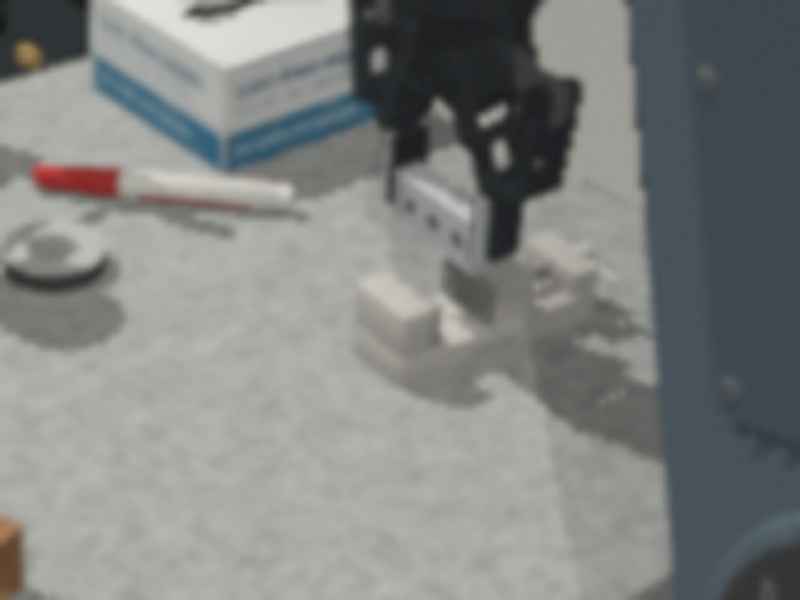

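The bar is level above the gap, with its lower right corner near (490,270). The fixed jaw's corner appears at (437,308) against (440,306) predicted, so I lower it.

Emit:
apply_moves(
  rows=[
    [1,0.014,-0.006,-0.4,0,0,0],
    [1,0,0,-0.3,0,0,0],
    [1,0,0,-0.2,0,0,0],
    [1,0,0,-0.1,0,0,0],
    [1,0,0,0,0,0,0],
  ],
)

```text
time_s: 22.22
eef_pos: [500.9, -133.8, 45.4]
tcp_rot: [-180.0, -0.0, 80.7]
force: [-0.2, -0.3, -2.3]
opening: 0.692
gripper_force: 44.7
```

Emit:
apply_moves(
  rows=[
    [1,0,0,-0.04,0,0,0],
    [1,0,0,-0.03,0,0,0],
    [1,0,0,0,0,0,0],
  ],
)

```text
time_s: 22.6
eef_pos: [501.0, -133.9, 42.7]
tcp_rot: [-180.0, -0.0, 80.7]
force: [0.1, -0.0, -1.4]
opening: 0.69
gripper_force: 44.7
```

Emit:
apply_moves(
  rows=[
    [1,0,0,-0.03,0,0,0],
    [1,0,0,0,0,0,0],
  ],
)

```text
time_s: 22.85
eef_pos: [501.1, -133.9, 42.3]
tcp_rot: [180.0, -0.0, 80.7]
force: [-5.4, 0.9, 15.6]
opening: 0.698
gripper_force: 46.6
```

Emit:
apply_moves(
  rows=[
    [1,0,0,0,0,0,0],
    [1,0,0,0.012,0,0,0],
    [1,0.01,0.06,0,0,0,0],
    [1,0.01,0.06,0,0,0,0],
    [1,0.005,0.03,0,0,0,0],
    [1,0,0,0,0,0,0],
  ],
)

```text
time_s: 23.6
eef_pos: [502.5, -128.1, 42.4]
tcp_rot: [179.9, 0.0, 80.7]
force: [-1.0, -2.5, 5.7]
opening: 0.692
gripper_force: 45.5
```

Emit:
apply_moves(
  rows=[
    [1,0.004,0.024,0,0,0,0],
    [1,0,0,0,0,0,0],
  ],
)

```text
time_s: 23.85
eef_pos: [502.6, -127.8, 42.4]
tcp_rot: [179.9, 0.1, 80.7]
force: [-1.6, -9.2, 4.3]
opening: 0.69
gripper_force: 45.5
```

Emit:
apply_moves(
  rows=[
    [1,0.004,0.024,0,0,0,0],
    [1,0,0,0,0,0,0],
  ],
)

```text
time_s: 24.1
eef_pos: [502.6, -127.7, 42.4]
tcp_rot: [179.9, 0.2, 80.6]
force: [-3.1, -15.6, 4.9]
opening: 0.687
gripper_force: 45.4
```

Emit:
apply_moves(
  rows=[
    [1,-0.004,-0.03,0,0,0,0],
    [-1,0,0,0,0,0,0],
    [-1,0,0,0,0,0,0],
    [-1,0,0,0,0,0,0],
    [-1,0,0,0.5,0,0,0],
    [-1,0,0,0.8,0,0,0],
    [-1,-0.07,-0.44,0,0,0,0],
    [-1,-0.07,-0.44,0,0,0,0],
  ],
)

```text
time_s: 25.1
eef_pos: [496.2, -163.2, 93.5]
tcp_rot: [-180.0, -0.0, 80.7]
force: [0.0, 0.7, 0.3]
opening: 0.998
gripper_force: 0.0
```

Emit:
apply_moves(
  rows=[
    [-0.2,0,0,0,0,0,0],
    [-0.2,0,0,0,0,0,0],
  ],
)

```text
time_s: 25.35
eef_pos: [496.1, -162.4, 93.3]
tcp_rot: [-179.9, -0.0, 80.6]
force: [0.5, -0.6, 0.1]
opening: 0.61
gripper_force: 0.0
```

```bash
python3 - <<'E'
from h import *
go(496.8,-163.2,45.5,80.7)
e=img('scene');u,v=350,185
c=e['img'][v-60:v+60,u-80:u+80,::-1]
cv2.imwrite('pics/c7.png',cv2.resize(c,(800,600),interpolation=cv2.INTER_CUBIC))
E
```

```text
units [ 0.018 -0.02  -1.194] [-0.006 -0.008  0.006] mm [  0.7  -0.8 -47.8] open 0.6096569677585234
```

View pics/c7.png

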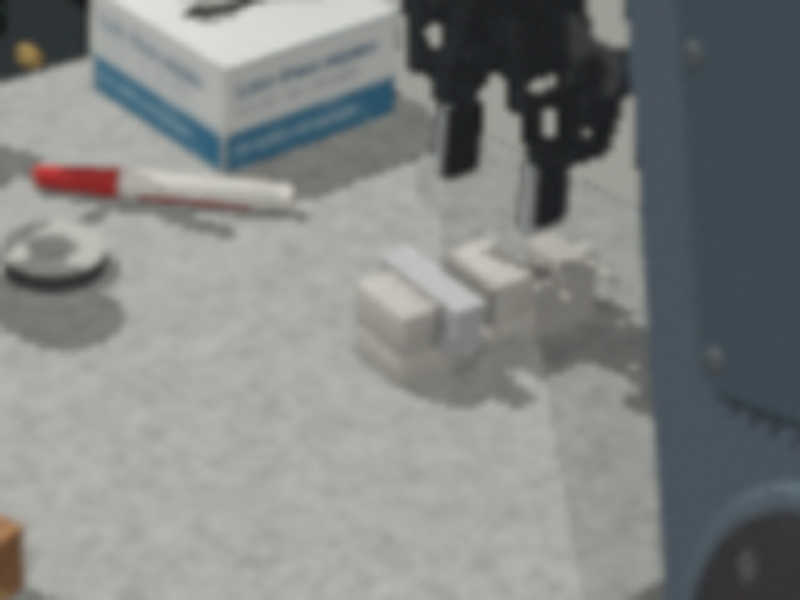

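The bar stands in the vise against the fixed jaw at about (440,290), with the moving jaw still open at (490,265). I'll take the jaw by its sides and slide it shut.

Emit:
apply_moves(
  rows=[
    [-0.2,0.018,-0.02,-0.4,0,0,0],
    [-0.2,0,0,-0.4,0,0,0],
    [-0.2,0,0,-0.3,0,0,0],
    [-0.2,0,0,-0.09,0,0,0],
    [-0.2,0,0,0,0,0,0],
  ],
)

```text
time_s: 26.02
eef_pos: [497.2, -163.0, 46.2]
tcp_rot: [-180.0, -0.0, 80.7]
force: [-0.2, 1.5, 0.6]
opening: 0.597
gripper_force: 0.0
```

Emit:
apply_moves(
  rows=[
    [1,0,0,0,0,0,0],
    [1,0,0,0,0,0,0],
    [1,0,0,0,0,0,0],
    [1,0,0,0,0,0,0],
  ],
  newtons=30,
)

```text
time_s: 26.52
eef_pos: [495.7, -162.8, 46.8]
tcp_rot: [-179.9, -0.0, 80.7]
force: [-13.2, 2.7, 13.1]
opening: 0.427
gripper_force: 29.8
```

Emit:
apply_moves(
  rows=[
    [1,-0.03,0.005,0,0,0,0],
    [1,0.016,0.1,0,0,0,0],
    [1,0.016,0.1,0,0,0,0],
    [1,0.016,0.1,0,0,0,0],
    [1,0.008,0.05,0,0,0,0],
    [1,0,0,0,0,0,0],
  ],
)

```text
time_s: 27.28
eef_pos: [497.8, -150.4, 46.8]
tcp_rot: [-180.0, 0.2, 80.6]
force: [-7.8, -13.0, 3.7]
opening: 0.425
gripper_force: 30.3
```

Emit:
apply_moves(
  rows=[
    [1,0.004,0.025,0,0,0,0],
    [1,0,0,0,0,0,0],
  ],
)

```text
time_s: 27.52
eef_pos: [497.8, -150.3, 46.8]
tcp_rot: [-180.0, 0.3, 80.6]
force: [-9.8, -21.1, 3.7]
opening: 0.424
gripper_force: 30.2
```

Emit:
apply_moves(
  rows=[
    [1,-0.004,-0.03,0,0,0,0],
    [-0.2,0,0,0,0,0,0],
    [-0.2,0,0,0,0,0,0],
    [-0.2,0,0,0.6,0,0,0],
    [-0.2,0,0,1,0,0,0],
    [-0.2,-0.8,-0.8,1,0,0,0],
    [-0.2,-0.8,-0.9,1,0,0,0],
    [-0.2,-0.8,-0.9,0,0,0,0],
  ],
)

```text
time_s: 28.52
eef_pos: [403.0, -254.6, 193.4]
tcp_rot: [179.7, 0.1, 80.7]
force: [0.6, -0.8, -0.4]
opening: 0.597
gripper_force: 0.0
```

Emit:
apply_moves(
  rows=[
    [-0.2,-0.5,-0.9,0,0,0,0],
    [-0.2,-0.5,-0.9,0,0,0,0],
    [-0.2,0,-0.9,0,0,0,0],
    [-0.2,0,0,0,0,0,0],
  ],
)

```text
time_s: 29.02
eef_pos: [362.2, -362.9, 190.2]
tcp_rot: [180.0, 0.0, 80.6]
force: [-0.6, 0.7, -0.2]
opening: 0.598
gripper_force: 0.0
```

```bash
python3 - <<'E'
from h import *
e=img('scene');d=img('top')
o=np.zeros((600,800,3),np.uint8)
o[:,:400]=cv2.resize(d['img'][200:275,360:410,::-1],(400,600),interpolation=cv2.INTER_CUBIC)
o[:,400:]=cv2.resize(e['img'][150:225,325:375,::-1],(400,600),interpolation=cv2.INTER_CUBIC)
cv2.imwrite('pics/c8.png',o)
E
```

```text
(no output)
```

View pics/c8.png

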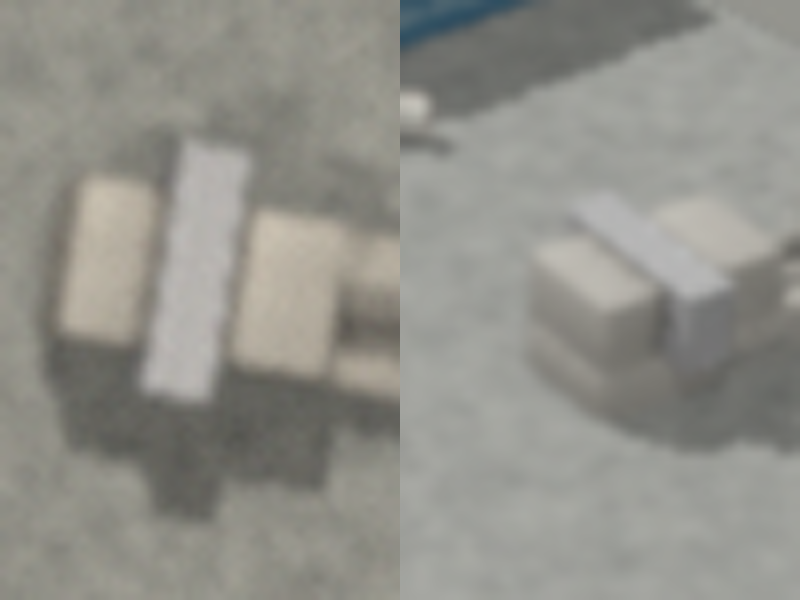

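The image shows the bar between the jaws at left crop (198,270). There is a dark line on its fixed-jaw side near (158,265), so I'm measuring a profile across the jaws.

```bash
python3 - <<'E'
from h import *
xd=np.array([.987,-.162,0]);yd=np.array([.162,.987,0]);S=np.array([503.9,-119.8,40])
for n in('top','scene'):
    ims=[img(n) for _ in range(3)];I=np.mean([i['img'].astype(np.float32) for i in ims],0);d=ims[0]
    ys=np.arange(28,-52,-1.)
    acc=[]
    for y in ys:
        P=np.array([proj(d,S+y*yd+x*xd) for x in np.linspace(-13,13,27)],np.float32)
        acc.append(cv2.remap(I,P[:,:1],P[:,1:],cv2.INTER_LINEAR).reshape(-1,3).mean(0))
    acc=np.array(acc)
    print(n);print([(int(y),int(a.mean()),int(a[0]-a[2])) for y,a in zip(ys,acc)])
s=ims[0]
E
```

```text
top
[(28, 126, 10), (27, 121, 11), (26, 117, 12), (25, 117, 13), (24, 122, 14), (23, 132, 16), (22, 145, 18), (21, 159, 20), (20, 169, 21), (19, 175, 22), (18, 178, 22), (17, 179, 22), (16, 178, 22), (15, 177, 22), (14, 175, 21), (13, 174, 21), (12, 173, 21), (11, 172, 21), (10, 171, 21), (9, 169, 21), (8, 168, 21), (7, 164, 20), (6, 159, 20), (5, 151, 18), (4, 141, 17), (3, 135, 15), (2, 133, 13), (1, 138, 11), (0, 149, 9), (-1, 162, 7), (-2, 172, 7), (-3, 177, 6), (-4, 179, 6), (-5, 179, 6), (-6, 178, 6), (-7, 178, 6), (-8, 178, 6), (-9, 179, 7), (-10, 179, 6), (-11, 179, 6), (-12, 179, 6), (-13, 177, 6), (-14, 172, 7), (-15, 163, 7), (-16, 153, 9), (-17, 144, 11), (-18, 142, 14), (-19, 148, 17), (-20, 160, 19), (-21, 169, 21), (-22, 176, 22), (-23, 179, 22), (-24, 179, 22), (-25, 178, 22), (-26, 177, 22), (-27, 176, 22), (-28, 175, 22), (-29, 174, 21), (-30, 173, 21), (-31, 173, 21), (-32, 172, 21), (-33, 171, 21), (-34, 171, 21), (-35, 170, 21), (-36, 169, 21), (-37, 169, 21), (-38, 168, 21), (-39, 165, 20), (-40, 159, 20), (-41, 151, 18), (-42, 141, 17), (-43, 133, 16), (-44, 12
[... 613 characters left out ...]
-6, 179, 0), (-7, 180, 0), (-8, 181, 0), (-9, 181, 0), (-10, 181, 0), (-11, 181, 0), (-12, 181, 0), (-13, 181, 0), (-14, 181, 0), (-15, 181, 1), (-16, 180, 1), (-17, 179, 2), (-18, 177, 4), (-19, 177, 5), (-20, 177, 7), (-21, 177, 8), (-22, 178, 9), (-23, 179, 10), (-24, 180, 10), (-25, 181, 10), (-26, 181, 10), (-27, 181, 10), (-28, 181, 10), (-29, 181, 10), (-30, 180, 10), (-31, 180, 10), (-32, 180, 10), (-33, 179, 10), (-34, 179, 10), (-35, 178, 10), (-36, 178, 10), (-37, 177, 10), (-38, 176, 10), (-39, 175, 9), (-40, 173, 9), (-41, 170, 8), (-42, 168, 7), (-43, 165, 6), (-44, 162, 6), (-45, 161, 5), (-46, 159, 5), (-47, 158, 4), (-48, 158, 4), (-49, 158, 4), (-50, 158, 4), (-51, 158, 4)]
```

The back edges sit 64 mm apart, against 63.5 mm expected when shut, so the dark strips are probably the jaw faces. To be sure, I'll press the moving jaw from behind with closed fingers.

Emit:
apply_moves(
  rows=[
    [1,0.65,0.93,0,0,0,0],
    [1,0.65,0.93,0,0,0,0],
    [1,0.65,0.93,-0.4,0,0,0],
    [1,0.65,0.93,-0.6,0,0,0],
    [1,0.65,0.93,-0.6,0,0,0],
    [1,0,0,0,0,0,0],
    [1,0,0,0,0,0,0],
  ],
)

```text
time_s: 30.3
eef_pos: [492.3, -175.0, 126.6]
tcp_rot: [-180.0, -0.0, 80.7]
force: [-0.1, -0.3, 0.2]
opening: 0.0
gripper_force: 0.0
```

```bash
python3 - <<'E'
from h import *
go(494.6,-176.4,60,80.7)
E
```

```text
units [ 0.057 -0.036 -1.664] [-0.    -0.001 -0.004] mm [  2.3  -1.4 -66.6] open 2.20460053873229e-05
```

Emit:
apply_moves(
  rows=[
    [1,0.057,-0.036,-0.6,0,0,0],
    [1,0,0,-0.6,0,0,0],
    [1,0,0,-0.3,0,0,0],
    [1,0,0,-0.16,0,0,0],
    [1,0,0,0,0,0,0],
  ],
)

```text
time_s: 30.92
eef_pos: [494.7, -176.8, 60.2]
tcp_rot: [180.0, -0.0, 80.7]
force: [-0.5, 0.3, 0.6]
opening: 0.002
gripper_force: 0.0
```

Emit:
apply_moves(
  rows=[
    [1,0.007,0.04,0,0,0,0],
    [1,0.007,0.04,0,0,0,0],
    [1,0,0,0,0,0,0],
  ],
)

```text
time_s: 31.3
eef_pos: [495.4, -173.2, 60.2]
tcp_rot: [180.0, -0.0, 80.7]
force: [-0.7, -0.2, -0.1]
opening: 0.001
gripper_force: 0.0
```

Emit:
apply_moves(
  rows=[
    [1,0.005,0.03,0,0,0,0],
    [1,0,0,0,0,0,0],
  ],
)

```text
time_s: 31.55
eef_pos: [495.4, -172.8, 60.1]
tcp_rot: [180.0, 0.1, 80.7]
force: [-2.0, -5.9, 2.3]
opening: 0.0
gripper_force: 3.1
```

Emit:
apply_moves(
  rows=[
    [1,0.005,0.03,0,0,0,0],
    [1,0.005,0.03,0,0,0,0],
    [1,0,0,0,0,0,0],
  ],
)

```text
time_s: 31.92
eef_pos: [495.6, -172.2, 60.2]
tcp_rot: [180.0, 0.3, 80.6]
force: [-4.5, -22.3, 0.2]
opening: 0.001
gripper_force: 10.8
```

The jaw is stiff at 22 N where free sliding takes under 2 N, so it is solidly shut on the parallel. I'll retreat and check.

Emit:
apply_moves(
  rows=[
    [1,-0.01,-0.06,0,0,0,0],
    [1,-0.01,-0.08,0,0,0,0],
    [1,0,0,0.6,0,0,0],
    [1,0,0,1,0,0,0],
    [1,0,-0.5,1,0,0,0],
    [1,-0.8,-0.9,0.5,0,0,0],
    [1,-0.8,-0.9,0,0,0,0],
    [1,-0.8,-0.9,0,0,0,0],
  ],
)

```text
time_s: 32.92
eef_pos: [398.1, -304.2, 184.2]
tcp_rot: [180.0, -0.0, 80.7]
force: [-0.0, 0.0, -0.8]
opening: -0.004
gripper_force: 0.0
```

Emit:
apply_moves(
  rows=[
    [1,0,-0.9,0,0,0,0],
    [1,0,0,0,0,0,0],
    [1,0,0,0,0,0,0],
  ],
)

```text
time_s: 33.3
eef_pos: [399.0, -338.9, 183.7]
tcp_rot: [-180.0, -0.1, 80.7]
force: [-0.0, 0.5, -0.0]
opening: -0.0
gripper_force: 0.0
```

```bash
python3 - <<'E'
from h import *
xd=np.array([.987,-.162,0]);yd=np.array([.162,.987,0]);S=np.array([503.9,-119.8,41])
d=img('top');I=d['img'].astype(int)
# bar pose by low red-blue difference + bright
q=[]
for v in range(205,270):
    for u in range(365,400):
        p=I[v,u]
        if p.mean()>160 and p[0]-p[2]<12:q.append(onz(d,u,v,42))
q=np.array(q,np.float32);r=cv2.minAreaRect(q);c=np.r_[r[0],41]-S
print(len(q),r,'in seat frame x,y',c@xd,c@yd)
print(readout.read_state()['force'])
E
```

```text
235 ((502.5643310546875, -127.1672592163086), (14.585079193115234, 57.78948974609375), 80.15481567382812) in seat frame x,y -0.12480925598142237 -7.487863215637206
[-0.06924894  0.18402642  0.59769064]
```

```bash
python3 -c "
from station import order
print(order.hand_in())"
```

```text
the job is handed in; nothing more can be done
None
```

The job is handed in, with no verdict returned: the 16 mm parallel stands in the vise against the fixed jaw with the moving jaw shut on it (firm at 22 N), and the other two were left in the rack.

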